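# Build the adapter column on a turbo flow bench

### The job

Set the flow bench up for the next turbo: on the wide air outlet build the adapter column from the bottom up, one piece at a time - first the riser tube, then the reducer, then the two-bolt flange adapter - each upright and fully home on the spigot below it. Close the narrow air outlet with the blanking cap, at whatever point in the job suits you. Set every piece down on its seat rather than dropping it, and leave the three-bolt adapter where it stands.

Things in the scene. Friction and masses are not known exactly. Their poses are not given: they have to be found in the camera images.
- riser_mid (a point): Riser tube: tallest loose part, steel tube 52 mm diameter, 80 mm tall, two grooves near the top. Plain body up to a shoulder at 64 mm; on it a wide spigot, 36 mm diameter, straight 7 mm, then tapering to 25 mm. Underneath a socket 39 mm wide, 20 mm deep, fits over a wide spigot until its rim rests on the face round the spigot. Origin on its axis half-way up, z up.
- reducer_mid (a point): Reducer: squat steel part 56 mm tall; body 52 mm diameter up to 30 mm, then a cone to 40 mm at the shoulder, 42 mm up; on that a narrow spigot 25 mm diameter, straight 7 mm, tapering to 16 mm. Underneath a socket 39 mm wide, 20 mm deep, for a wide spigot. Origin on its axis half-way up, z up.
- flange2_mid (a point): Two-bolt flange adapter: steel hub 40 mm diameter, 28 mm high, topped by an oblong flange 80 x 46 x 12 mm with round ends and two bolt holes; 40 mm tall. Grasp it across the flange's flats, 46 mm apart, 34 mm long (flats face along its y, long side along x). Underneath a socket 28 mm wide, 18 mm deep, for a narrow spigot. Origin on its axis half-way up, z up.
- flange3_mid (a point): Three-bolt flange adapter, not used in this job: same hub, but a three-lobed flange with three bolt holes, lobes reaching 44 mm from the axis; 40 mm tall. Origin on its axis half-way up, z up.
- cap_mid (a point): Blanking cap: aluminium, 44 mm diameter, 24 mm high, with a black ribbed knob on top, 24 mm diameter, 22 mm high; 46 mm tall in all. Underneath a socket 28 mm wide, 18 mm deep, for a narrow spigot. Origin on its axis half-way up, z up.
- outlet_wide: Wide air outlet, fixed: round aluminium collar 84 mm diameter, 10 mm high; from its top face stands a wide open spigot 36 mm diameter, straight 7 mm, then tapering to 25 mm at the top, 26 mm above the bench. Origin on its axis at bench height; z up.
- outlet_narrow: Narrow air outlet, fixed: round aluminium collar 68 mm diameter, 10 mm high; from its top face stands a narrow open spigot 25 mm diameter, straight 7 mm, then tapering to 16 mm at the top, 25 mm above the bench. Origin on its axis at bench height; z up. (The spare adapters on the plate at the bench's right side are fixed.)

How it is judged:
By the outcome, as a careful person would: the job done as asked, in the order asked, and still so for the second after the job is handed in, with the robot touching nothing.
It also fails if it takes over 122 s, if anything falls off the work surface, if the arm or the gripper's body presses on something with over 40 N, if the wrist force passes 120 N, or if a joint passes its speed limit or range.

### The arm

A 6-joint arm with a two-finger parallel gripper is mounted at the origin on the work surface. World frame = base frame: x ahead of the robot, y to its left, z up, the work surface at z = 0. Lengths are in m, angles in rad, forces in N, time in s.
With the tool pointing down it reaches from about 0.35 to 0.85 m from the base axis. Payload 8.1 kg.
Tool frame: the origin (TCP) lies at the centre of the arm's flange, where the gripper is bolted on; the fingertips stand 186 mm ahead of it and the grasp point (between the pads) lies 167 mm ahead of it; z points along the fingers, y is the line along which they close (so a half turn about z gives the same grasp; the last joint's range is limited). The gripper opens to 93 mm and grips with 3 to 60 N. Pads are 15 mm wide; open, the fingers measure 128 mm over their backs; the gripper's body (75 mm by 188 mm) begins 65 mm behind the grasp point.
Start: joints at [1.219, 0.13, 1.488, -0, 1.523, -0.085], TCP at [0.158, 0.579, 0.405] pointing down, gripper open.
Joint ranges: [-2.96, 2.96], [-0.89, 2.26], [0.02, 2.5], [-1.34, 4.48], [0, 2.73], [-2.66, 2.66]. Speed limits (rad/s): [2.39, 2.39, 2.79, 3.14, 3.14, 3.14].

### API

Orientations are given as a rotation vector (axis times angle).
In Python, from plant import robot gives the robot as it stands.
- The arm moves only by the tool apply_moves, never from a script. Its argument "series" is a list of rows, each a list of 2 entries, a list of its own where there are three numbers: the shift along the tool's x, y, z in mm, then the turn, a rotation vector about the tool's x, y, z in rad. A call has 1 to 12 rows; each row shifts and turns the commanded pose from where the row before left it, along the tool's axes as they then stand; what a row does not reach is not made up. A row lasts 1/12 s, in which the tool goes at most 41.7 mm and 7.16 degrees, less where a joint would pass 70% of its speed; a pose out of reach is approached as far as the arm can. A call is refused whole if a number of a shift passes 41.7 or a number of a turn 0.125, either way. A call with a gripper value outside its range is refused whole. "claw" is the opening, from 0 (shut) to 1 (fully open), set as the call begins (left out, the last holds). The fingers move at their own pace and stop on an object; "newtons" is the grip in N (left out, the last holds). Time passes only in rows, so rows that do not move let the fingers close. It gives the time, the measured TCP pose, the force, the opening and the grip force at its end, in the units of the state.
- robot.read_state(): the state, without advancing time (a new reading comes with each control period).
- robot.read_camera(name): name is "scene" or "top" or "wrist"; returns (picture, depth): 384x512x3 uint8, blue, green, red; 384x512 float32, m along the optical axis (not along the pixel's ray), 0 where there is no reading.
- robot.calibration(name): a dict with "fx", "fy", "cx", "cy" (pixels), "extrinsics" (4x4, takes a point from world to camera coordinates). Camera axes: x right, y down, z forward; pixel columns grow to the right and rows downward; lengths in m; the calibration is good to about 2 mm. A picture is of the moment at which its call begins: read the wrist's pose just before it. calibration takes no time and is no camera call; for the wrist camera it gives the pose at the moment of the call.
- robot.close_job(): hands the job in; it is judged then, once.
The state is a dict: "t": time; "q": joint angles; "dq": joint speeds; "joint_torque": joint torques, N m; "tool_pos": TCP position; "orientation": TCP orientation; "force": force on the tool from outside, world axes, zero at the start; "wrist_torque": the same for the moment, N m; "opening": finger opening in m; "gripper_force": force on a finger pad.
Only numpy, scipy, OpenCV 4.12 (cv2) and the standard library are available. Lean on these libraries where they do the work, as an engineer would, in place of code of your own. Each camera call takes 0.05 s, during which the arm holds its last target. There are 200 camera calls.

## Working session

There is one attempt and no reset: what is moved stays moved. The work goes in short steps, Python scripts to look and compute and a tool call to move; the robot and the scene stay as the last step left them, time stands still between calls to the robot, and variables do not carry over. Pictures are saved under pics/ and viewed, at most 14 in all, crops included, and the job is handed in when it is done.

Besides the shell and the picture viewer there is one more tool, called by a JSON object that holds its "name" and its "arguments", one argument or row to a line. apply_moves: Moves the arm, as the interface text tells. Its arguments: {"type":"object","properties":{"series":{"type":"array"},"claw":{"type":"number"},"newtons":{"type":"number"}},"required":["series"]}

```bash
ls; mkdir -p pics
python3 - <<'E'
from plant import robot
import cv2,numpy as np
s=robot.read_state();print(s)
for n in("top","scene"):
    p,d=robot.read_camera(n);cv2.imwrite(f"pics/{n}0.png",p);np.save(f"pics/{n}0.npy",d);c=robot.calibration(n);print(n,c)
E
```

```text
pics
{'t': 0.0, 'q': array([ 1.21861598e+00,  1.31167833e-01,  1.48925522e+00, -4.24441556e-06,
        1.52298689e+00, -8.54016453e-02]), 'dq': array([-5.02824352e-04,  1.17239693e-03,  7.46467928e-05, -1.18727665e-03,
       -8.84410217e-05, -2.82290230e-04]), 'joint_torque': array([ 1.85712459e-03, -5.59845006e+01, -4.91765785e+01,  7.73028564e-02,
        3.48775461e-02, -8.07139963e-05]), 'tool_pos': array([0.15807922, 0.57857302, 0.40369637]), 'orientation': array([-4.17761034e-01, -3.11329731e+00,  2.78762601e-03]), 'force': array([-0.51139788,  1.10382912, -0.98994616]), 'wrist_torque': array([0.02245238, 0.03978177, 0.01226806]), 'gripper_force': 0.0, 'opening': 0.09317765541540227}
top {'fx': 364.8932198267189, 'fy': 364.8932198267189, 'cx': 253.15426147547342, 'cy': 189.17810894448343, 'extrinsics': array([[ 0.00742994, -0.99996532, -0.00376271,  0.01732349],
       [-0.97734612, -0.00646585, -0.21154848,  0.52771461],
       [ 0.21151682,  0.00524926, -0.97736026,  0.96029996],
       [ 0.        ,  0.        ,  0.        ,  1.        ]])}
scene {'fx': 363.36483453334745, 'fy': 363.36483453334745, 'cx': 257.6156259554058, 'cy': 190.5906524328753, 'extrinsics': array([[-0.86885146,  0.4948965 , -0.0132132 ,  0.44595608],
       [ 0.41398755,  0.71165166, -0.56759688, -0.16502786],
       [-0.27149852, -0.49862748, -0.82320058,  1.24683375],
       [ 0.        ,  0.        ,  0.        ,  1.        ]])}
```

View pics/top0.png

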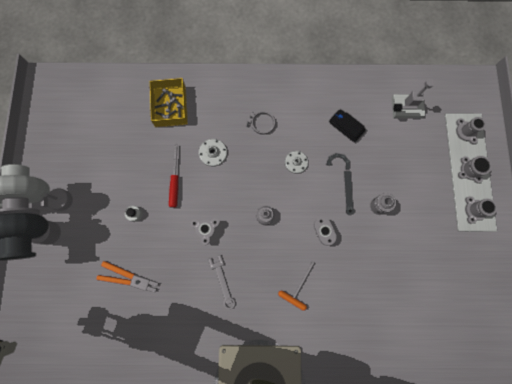

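View pics/scene0.png

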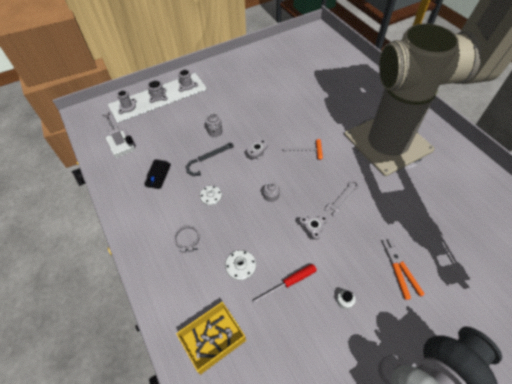

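The top view shows the wide outlet at (213,152), narrow outlet (297,162), riser (385,204), reducer (265,215), flange2 (325,232), flange3 (205,230) and cap (133,213). The scene view agrees with this.

```bash
cat > h.py <<'E'
import numpy as np,cv2
from plant import robot
def cloud(d,c):
    v,u=np.mgrid[:d.shape[0],:d.shape[1]]
    P=np.stack([(u-c['cx'])/c['fx']*d,(v-c['cy'])/c['fy']*d,d],-1)
    E=c['extrinsics'];return (P-E[:3,3])@E[:3,:3]
def near(W,d,xy,r,z0,z1):
    m=(d>0)&(np.hypot(W[...,0]-xy[0],W[...,1]-xy[1])<r)&(W[...,2]>z0)&(W[...,2]<z1)
    return W[m]
def circ(p):
    (x,y),r=cv2.minEnclosingCircle((p[:,:2]*1000).astype(np.float32));return np.round([x,y,r],1)
E
python3 - <<'E'
from h import *
T={'wide':(213,152),'narrow':(297,162),'riser':(385,204),'reducer':(265,215),'fl2':(325,232),'fl3':(205,230),'cap':(133,213)}
d0=np.load('pics/top0.npy');W0=cloud(d0,robot.calibration('top'))
d1=np.load('pics/scene0.npy');W1=cloud(d1,robot.calibration('scene'))
for k,(u,v) in T.items():
    xy=W0[v,u,:2]; print(k,W0[v,u].round(3))
    for n,W,d in(('top',W0,d0),('sc',W1,d1)):
        p=near(W,d,xy,.06,.005,.2)
        print('  ',n,len(p),'all',circ(p),'zmax',np.percentile(p[:,2],98).round(3))
        zt=np.percentile(p[:,2],98);q=p[p[:,2]>zt-.006];print('     topband',len(q),circ(q),(q.mean(0)*1000).round(1))
        if k in('fl2',):
            q=p[p[:,2]>.033];print('    rect',cv2.minAreaRect((q[:,:2]*1000).astype(np.float32)))
E
```

```text
wide [0.652 0.143 0.004]
   top 594 all [656.4 147.   49.7] zmax 0.026
     topband 61 [649.2 142.2  17.6] [649.4 142.5  23.6]
   sc 693 all [654.9 147.5  54.5] zmax 0.026
     topband 72 [649.9 142.8  16.7] [650.2 144.3  23.9]
narrow [ 0.622 -0.109  0.006]
   top 398 all [621.6 -96.5  43.1] zmax 0.024
     topband 37 [ 622.3 -106.1   12.2] [ 620.5 -106.5   22.3]
   sc 320 all [ 612.  -115.1   46.2] zmax 0.025
     topband 29 [ 622.  -106.1   11.4] [ 620.9 -105.2   23.1]
riser [ 0.484 -0.335  0.078]
   top 417 all [ 487.2 -327.5   54.2] zmax 0.08
     topband 72 [ 492.1 -344.5   17.1] [ 491.3 -343.1   77.1]
   sc 318 all [ 479.  -325.5   48.2] zmax 0.08
     topband 43 [ 491.  -343.2   16.6] [ 491.6 -342.6   78.2]
reducer [ 0.463 -0.014  0.002]
   top 274 all [464.2 -18.2  56.5] zmax 0.056
     topband 43 [458.9 -14.5  11.8] [458.7 -14.4  54.1]
   sc 274 all [457.6 -28.4  52.8] zmax 0.057
     topband 29 [459.6 -14.5  11.1] [459.3 -13.   54.3]
fl2 [ 0.412 -0.178  0.038]
   top 450 all [ 407.7 -175.3   54.6] zmax 0.045
     topband 324 [ 414.4 -178.7   39.4] [ 413.9 -178.8   41.3]
    rect ((414.4778137207031, -178.22628784179688), (78.26054382324219, 46.496788024902344), 23.24380111694336)
   sc 293 all [ 422.5 -182.7   48. ] zmax 0.044
     topband 224 [ 412.4 -177.1   39.7] [ 414.7 -178.1   41.1]
    rect ((413.423828125, -179.31155395507812), (79.49828338623047, 47.24481201171875), 23.363264083862305)
fl3 [0.414 0.153 0.043]
   top 443 all [416.9 163.1  50.4] zmax 0.044
     topband 378 [418.1 154.7  42.5] [417.  154.1  40.9]
   sc 424 all [408.3 153.8  48.5] zmax 0.044
     topband 355 [417.8 153.3  42.2] [417.8 153.1  40.7]
cap [0.46  0.354 0.047]
   top 220 all [472.  356.8  42.6] zmax 0.049
     topband 61 [463.1 364.   12.1] [463.  363.5  46.3]
   sc 275 all [462.4 373.6  42.1] zmax 0.048
     topband 76 [462.  363.1  12.9] [462.1 363.8  46. ]
```

```bash
cat >> h.py <<'E'
from scipy.spatial.transform import Rotation as R
def go(x,y,zg,yaw=None):
    "delta in tool axes (mm, rad) to put the grasp point at x,y,zg mm, pointing down"
    s=robot.read_state();M=R.from_rotvec(s['orientation']);m=M.as_matrix()
    now=np.degrees(np.arctan2(m[1,0],m[0,0]));yaw=now if yaw is None else yaw
    D=R.from_euler('z',yaw,degrees=True)*R.from_euler('x',180,degrees=True)
    t=np.array([x,y,zg+167.])-s['tool_pos']*1000
    print('yaw %.1f'%now,'shift',(m.T@t).round(1),'turn',(M.inv()*D).as_rotvec().round(4),'t',s['t'].round(2),'tcp',(s['tool_pos']*1000).round(1),'F',s['force'].round(1),'open',round(s['opening']*1000,1))
def look(xy,r,z0,z1,name='wrist',save=None):
    c=robot.calibration(name);p,d=robot.read_camera(name);W=cloud(d,c)
    if save:cv2.imwrite('pics/'+save,p)
    q=near(W,d,np.array(xy)/1000,r/1000,z0/1000,z1/1000)
    if len(q)>4:print(name,len(q),'circ',circ(q),'mean',(q.mean(0)*1000).round(1))
    return q
E
python3 -c "
from h import *
go(462.5,363.5,130)"
```

```text
Traceback (most recent call last):
  File "h.py", line 19, in go
    print('yaw %.1f'%now,'shift',(m.T@t).round(1),'turn',(M.inv()*D).as_rotvec().round(4),'t',s['t'].round(2),'tcp',(s['tool_pos']*1000).round(1),'F',s['force'].round(1),'open',round(s['opening']*1000,1))
                                                                                              ^^^^^^^^^^^^
AttributeError: 'float' object has no attribute 'round'
```

```bash
sed -i "s/s\['t'\].round(2)/round(s['t'],2)/" h.py
python3 -c "
from h import *
go(462.5,363.5,130)"
```

```text
yaw 164.7 shift [-350.4 -127.1  107. ] turn [-0.0016 -0.0001  0.    ] t 0.1 tcp [158.1 578.6 403.8] F [ 0.3 -0.4  0.1] open 93.1
```

{"name": "apply_moves", "arguments": {
  "series": [
    [[-20, -7, 6], [0, 0, 0]],
    [[-34, -12, 10], [0, 0, 0]],
    [[-34, -12, 10], [0, 0, 0]],
    [[-34, -13, 11], [0, 0, 0]],
    [[-34, -13, 11], [0, 0, 0]],
    [[-34, -13, 11], [0, 0, 0]],
    [[-34, -13, 11], [0, 0, 0]],
    [[-34, -13, 11], [0, 0, 0]],
    [[-34, -13, 11], [0, 0, 0]],
    [[-34, -13, 11], [0, 0, 0]],
    [[-24, -5, 4], [0, 0, 0]],
    [[0, 0, 0], [0, 0, 0]]
  ],
  "claw": 0.8,
  "newtons": 35
}}

```text
t: 1.1
tool_pos: [0.4652, 0.3608, 0.2957]
orientation: [-0.424, -3.112, 0.004]
force: [-0.4, 0.6, -0.3]
opening: 0.0742
gripper_force: 0.0
```

```bash
python3 -c "
from h import *
go(462.5,363.5,22)
look((462.5,363.5),20,40,55,save='w1.png')
look((462.5,363.5),30,15,30)
go(462.5,363.5,22)"
```

```text
yaw 164.5 shift [  3.3   2.2 106.7] turn [-0.0027 -0.0004  0.    ] t 1.1 tcp [465.2 360.8 295.7] F [-0.4  0.6 -0.3] open 74.2
wrist 765 circ [460.3 365.   13. ] mean [459.4 365.4  46.5]
wrist 1165 circ [460.5 365.1  22.1] mean [455.4 366.5  24.5]
yaw 164.6 shift [1.00e-01 3.00e-01 1.08e+02] turn [-0.001  -0.0013  0.    ] t 1.2 tcp [462.7 363.3 297. ] F [0.5 0.  0.4] open 74.5
```

{"name": "apply_moves", "arguments": {
  "series": [
    [[2.5, 1.2, 15], [0, 0, 0]],
    [[0, 0, 25], [0, 0, 0]],
    [[0, 0, 25], [0, 0, 0]],
    [[0, 0, 20], [0, 0, 0]],
    [[0, 0, 13], [0, 0, 0]],
    [[0, 0, 8], [0, 0, 0]],
    [[0, 0, 2], [0, 0, 0]],
    [[0, 0, 0], [0, 0, 0]],
    [[0, 0, 0], [0, 0, 0]]
  ]
}}

```text
t: 1.95
tool_pos: [0.4606, 0.3664, 0.1911]
orientation: [0.417, 3.112, 0.002]
force: [-1.1, 0.7, 0.4]
opening: 0.0741
gripper_force: 0.0
```

{"name": "apply_moves", "arguments": {
  "series": [
    [[0, 0, 0], [0, 0, 0]],
    [[0, 0, 0], [0, 0, 0]],
    [[0, 0, 0], [0, 0, 0]],
    [[0, 0, 0], [0, 0, 0]],
    [[0, 0, 0], [0, 0, 0]],
    [[0, 0, 0], [0, 0, 0]]
  ],
  "claw": 0.35
}}

```text
t: 2.45
tool_pos: [0.4603, 0.3658, 0.19]
orientation: [0.418, 3.113, 0.0]
force: [0.7, -0.2, 1.9]
opening: 0.0431
gripper_force: 35.0
```

{"name": "apply_moves", "arguments": {
  "series": [
    [[0, 0, -10], [0, 0, 0]],
    [[0, 0, -30], [0, 0, 0]],
    [[-10, -15, -30], [0, 0, 0]],
    [[-20, -28, -20], [0, 0, 0]],
    [[-22, -33, -10], [0, 0, 0]],
    [[-22, -33, 0], [0, 0, 0]],
    [[-22, -33, 0], [0, 0, 0]],
    [[-22, -33, 0], [0, 0, 0]],
    [[-22, -33, 0], [0, 0, 0]],
    [[-22, -33, 0], [0, 0, 0]],
    [[-22, -33, 0], [0, 0, 0]],
    [[-22, -33, 0], [0, 0, 0]]
  ]
}}

```text
t: 3.45
tool_pos: [0.5781, 0.0134, 0.2905]
orientation: [0.418, 3.113, 0.0]
force: [0.7, 0.6, -0.1]
opening: 0.0432
gripper_force: 35.0
```

View pics/w1.png

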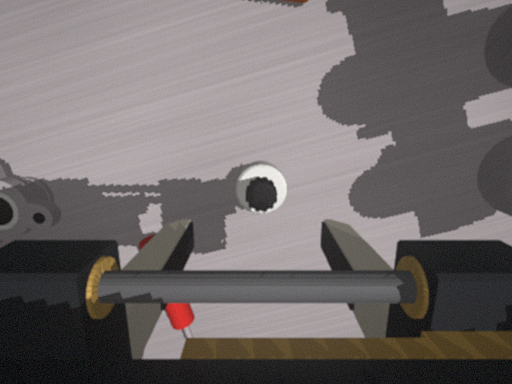

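```bash
python3 -c "
from h import *
go(622,-106,130)"
```

```text
yaw 164.7 shift [ -73.8 -103.6   -6.5] turn [0.0002 0.0004 0.    ] t 3.45 tcp [578.1  13.4 290.5] F [ 0.7  0.6 -0.1] open 43.2
```

The wrist view shows the cap at (262,188), between the fingertips, with image-up being tool +x. I'll stop 60 mm past the narrow outlet so that the held cap doesn't hide it.

{"name": "apply_moves", "arguments": {
  "series": [
    [[-28, -22, 0], [0, 0, 0]],
    [[-28, -22, 0], [0, 0, 0]],
    [[-28, -22, -2], [0, 0, 0]],
    [[-25, -20, -2], [0, 0, 0]],
    [[-18, -12, -1], [0, 0, 0]],
    [[-7, -6, 0], [0, 0, 0]],
    [[0, 0, 0], [0, 0, 0]],
    [[0, 0, 0], [0, 0, 0]]
  ]
}}

```text
t: 4.12
tool_pos: [0.6794, -0.1199, 0.2945]
orientation: [-0.418, -3.112, -0.001]
force: [0.4, 1.2, -2.0]
opening: 0.0434
gripper_force: 35.0
```

```bash
python3 -c "
from h import *
look((622,-106),20,18,35,save='w2.png')
look((622,-106),45,6,13)
go(622,-106,40)"
```

```text
wrist 540 circ [ 620.1 -105.8   12.4] mean [ 619.9 -105.6   22.9]
wrist 4263 circ [ 620.2 -105.7   34. ] mean [ 619.2 -105.5   11. ]
yaw 164.8 shift [58.5 -2.6 87.6] turn [ 0.0004 -0.0012 -0.    ] t 4.22 tcp [ 679.2 -118.9  294.5] F [ 0.1 -0.2 -0.4] open 43.2
```

View pics/w2.png

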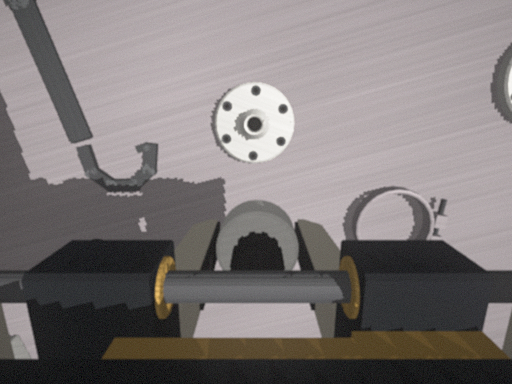

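The wrist picture puts the narrow outlet at (255,122), which is (620.2,-105.8), with the cap held straight. It carries the same offset as the cap's wrist measurement, so the two are consistent.

{"name": "apply_moves", "arguments": {
  "series": [
    [[15, -1, 0], [0, 0, 0]],
    [[25, -1, 5], [0, 0, 0]],
    [[17, -0.9, 15], [0, 0, 0]],
    [[3.2, 0, 25], [0, 0, 0]],
    [[0, 0, 20], [0, 0, 0]],
    [[0, 0, 9], [0, 0, 0]],
    [[0, 0, 0], [0, 0, 0]],
    [[0, 0, 0], [0, 0, 0]]
  ]
}}

```text
t: 4.88
tool_pos: [0.6208, -0.1064, 0.2209]
orientation: [-0.416, -3.113, -0.0]
force: [0.5, -1.1, -1.6]
opening: 0.0435
gripper_force: 35.0
```

```bash
python3 -c "
from h import *
go(620.2,-105.8,33)"
```

```text
yaw 164.8 shift [ 0.8  0.5 20.9] turn [ 0.     -0.0007 -0.    ] t 4.88 tcp [ 620.8 -106.4  220.9] F [ 0.5 -1.1 -1.6] open 43.5
```

Lowering gently; seating is expected at TCP z=200.

{"name": "apply_moves", "arguments": {
  "series": [
    [[0.5, 0.4, 4], [0, 0, 0]],
    [[0, 0, 4], [0, 0, 0]],
    [[0, 0, 4], [0, 0, 0]],
    [[0, 0, 3], [0, 0, 0]],
    [[0, 0, 3], [0, 0, 0]],
    [[0, 0, 1.5], [0, 0, 0]],
    [[0, 0, 0.5], [0, 0, 0]],
    [[0, 0, 0], [0, 0, 0]],
    [[0, 0, 0], [0, 0, 0]]
  ]
}}

```text
t: 5.63
tool_pos: [0.6207, -0.1067, 0.2008]
orientation: [0.418, 3.114, 0.0]
force: [-0.2, -0.1, -1.0]
opening: 0.0434
gripper_force: 35.0
```

{"name": "apply_moves", "arguments": {
  "series": [
    [[0, 0, 0.6], [0, 0, 0]],
    [[0, 0, 0.6], [0, 0, 0]],
    [[0, 0, 0], [0, 0, 0]]
  ]
}}

```text
t: 5.88
tool_pos: [0.6208, -0.1067, 0.2]
orientation: [0.418, 3.113, -0.0]
force: [-1.3, -0.2, 2.0]
opening: 0.0435
gripper_force: 35.0
```

{"name": "apply_moves", "arguments": {
  "series": [
    [[0, 0, 0.5], [0, 0, 0]],
    [[0, 0, 0.5], [0, 0, 0]],
    [[0, 0, 0], [0, 0, 0]]
  ]
}}

```text
t: 6.13
tool_pos: [0.6208, -0.1067, 0.2]
orientation: [0.418, 3.113, -0.0]
force: [-5.9, 1.3, 11.3]
opening: 0.0429
gripper_force: 35.0
```

{"name": "apply_moves", "arguments": {
  "series": [
    [[0, 0, 0], [0, 0, 0]],
    [[0, 0, 0], [0, 0, 0]],
    [[0, 0, 0], [0, 0, 0]],
    [[0, 0, 0], [0, 0, 0]],
    [[0, 0, -15], [0, 0, 0]],
    [[0, 0, -30], [0, 0, 0]],
    [[0, 0, -35], [0, 0, 0]],
    [[0, 0, -25], [0, 0, 0]]
  ],
  "claw": 0.75
}}

```text
t: 6.8
tool_pos: [0.6208, -0.1067, 0.3058]
orientation: [0.418, 3.113, -0.0]
force: [-0.5, -0.6, 0.8]
opening: 0.0697
gripper_force: 0.0
```

```bash
python3 -c "
from h import *
look((620,-106),20,45,65)
look((620,-106),30,28,40)
go(490,-343,165)"
```

```text
wrist 806 circ [ 621.1 -106.5   13.1] mean [ 619.8 -106.1   56. ]
wrist 1113 circ [ 621.2 -106.4   22.1] mean [ 616.4 -105.1   34.7]
yaw 164.7 shift [  65.5 -262.4  -22.7] turn [0.0002 0.0098 0.    ] t 6.9 tcp [ 622.6 -107.2  310. ] F [ 1.1 -1.7  0.9] open 69.7
```

The cap is seated, with its top at 56 mm and level. Next is the riser.

{"name": "apply_moves", "arguments": {
  "series": [
    [[4, -16, -3], [0, 0, 0]],
    [[8, -32, -5], [0, 0, 0]],
    [[9, -35, -5], [0, 0, 0]],
    [[9, -35, -4], [0, 0, 0]],
    [[9, -35, -3], [0, 0, 0]],
    [[9, -35, -3], [0, 0, 0]],
    [[9, -35, 0], [0, 0, 0]],
    [[6, -27, 0], [0, 0, 0]],
    [[2.5, -12, 0], [0, 0, 0]],
    [[0, 0, 0], [0, 0, 0]],
    [[0, 0, 0], [0, 0, 0]]
  ]
}}

```text
t: 7.82
tool_pos: [0.4882, -0.3421, 0.3257]
orientation: [-0.42, -3.113, -0.002]
force: [0.1, 0.2, 0.4]
opening: 0.07
gripper_force: 0.0
```

```bash
python3 -c "
from h import *
look((490,-343),24,72,85)
look((490,-343),34,58,67)
go(490,-343,45)"
```

```text
wrist 1013 circ [ 489.9 -344.    18.1] mean [ 487.9 -343.2   77.3]
wrist 1519 circ [ 490.1 -344.    26.1] mean [ 487.2 -343.    64.7]
yaw 164.8 shift [ -1.6  -1.8 114. ] turn [ 0.0009 -0.0005 -0.    ] t 7.92 tcp [ 489. -341.  326.] F [-0.2  0.4 -0.2] open 69.6
```

{"name": "apply_moves", "arguments": {
  "series": [
    [[-1.9, -2.7, 8], [0, 0, 0]],
    [[0, 0, 20], [0, 0, 0]],
    [[0, 0, 26], [0, 0, 0]],
    [[0, 0, 26], [0, 0, 0]],
    [[0, 0, 20], [0, 0, 0]],
    [[0, 0, 10], [0, 0, 0]],
    [[0, 0, 4], [0, 0, 0]],
    [[0, 0, 0], [0, 0, 0]],
    [[0, 0, 0], [0, 0, 0]]
  ]
}}

```text
t: 8.67
tool_pos: [0.4901, -0.3453, 0.2136]
orientation: [0.417, 3.113, -0.001]
force: [0.1, 0.2, -0.1]
opening: 0.0699
gripper_force: 0.0
```

{"name": "apply_moves", "arguments": {
  "series": [
    [[0, 0, 0], [0, 0, 0]],
    [[0, 0, 0], [0, 0, 0]],
    [[0, 0, 0], [0, 0, 0]],
    [[0, 0, 0], [0, 0, 0]],
    [[0, 0, 0], [0, 0, 0]],
    [[0, 0, 0], [0, 0, 0]]
  ],
  "claw": 0.4
}}

```text
t: 9.17
tool_pos: [0.49, -0.3454, 0.2138]
orientation: [0.418, 3.112, -0.001]
force: [0.3, 3.2, 6.3]
opening: 0.0515
gripper_force: 35.0
```

```bash
python3 -c "
from h import *
go(648,143.5,120)"
```

```text
yaw 164.7 shift [-23.6 513.2 -73.3] turn [-0.0002  0.0018 -0.    ] t 9.17 tcp [ 490.  -345.4  213.8] F [0.3 3.2 6.3] open 51.5
```

{"name": "apply_moves", "arguments": {
  "series": [
    [[0, 0, -6], [0, 0, 0]],
    [[0, 0, -18], [0, 0, 0]],
    [[0, 0, -30], [0, 0, 0]],
    [[-2, 12, -25], [0, 0, 0]],
    [[-4, 26, -12], [0, 0, 0]],
    [[-6, 35, 0], [0, 0, 0]],
    [[-7, 37, 0], [0, 0, 0]],
    [[-7, 37, 0], [0, 0, 0]],
    [[-7, 37, 0], [0, 0, 0]],
    [[-7, 37, 0], [0, 0, 0]],
    [[-7, 37, 0], [0, 0, 0]],
    [[-7, 37, 0], [0, 0, 0]]
  ]
}}

```text
t: 10.17
tool_pos: [0.6193, -0.0732, 0.3029]
orientation: [-0.418, -3.112, 0.0]
force: [1.1, -0.3, -4.3]
opening: 0.0514
gripper_force: 35.0
```

{"name": "apply_moves", "arguments": {
  "series": [
    [[-7, 37, 0], [0, 0, 0]],
    [[-7, 37, 0], [0, 0, 0]],
    [[-7, 37, 0], [0, 0, 0]],
    [[-7, 37, 0], [0, 0, 0]],
    [[-7, 35, 0], [0, 0, 0]],
    [[-4, 22, 0], [0, 0, 0]],
    [[-1, 10, 0], [0, 0, 0]],
    [[0, 0, 0], [0, 0, 0]],
    [[0, 0, 0], [0, 0, 0]]
  ]
}}

```text
t: 10.92
tool_pos: [0.7142, 0.1217, 0.3025]
orientation: [-0.417, -3.112, 0.002]
force: [-0.2, -0.1, -4.1]
opening: 0.0516
gripper_force: 35.0
```

```bash
python3 -c "
from h import *
look((648,143.5),24,18,35,save='w3.png')
look((648,143.5),50,6,13)
go(648,143.5,80)"
```

```text
wrist 945 circ [648.5 144.   17.9] mean [648.1 143.9  23.4]
wrist 5982 circ [648.4 143.9  42.1] mean [647.1 144.3  11. ]
yaw 164.6 shift [69.9  4.8 56.1] turn [-0.0012 -0.001   0.    ] t 11.02 tcp [714.2 120.4 303. ] F [ 0.2  0.3 -5.6] open 51.9
```

View pics/w3.png

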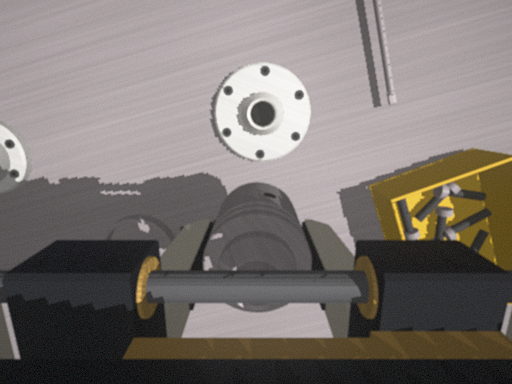

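The wide outlet appears at (262,112), which is (648.4,144), and the riser is held straight.

{"name": "apply_moves", "arguments": {
  "series": [
    [[12, 1, 0], [0, 0, 0]],
    [[25, 2, 0], [0, 0, 0]],
    [[20, 1.5, 5], [0, 0, 0]],
    [[10, 0.7, 15], [0, 0, 0]],
    [[2.3, 0.2, 20], [0, 0, 0]],
    [[0, 0, 14], [0, 0, 0]],
    [[0, 0, 6], [0, 0, 0]],
    [[0, 0, 0], [0, 0, 0]],
    [[0, 0, 0], [0, 0, 0]]
  ]
}}

```text
t: 11.77
tool_pos: [0.6495, 0.1446, 0.2436]
orientation: [-0.419, -3.113, 0.0]
force: [-0.0, 0.1, -3.8]
opening: 0.0516
gripper_force: 35.0
```

```bash
python3 -c "
from h import *
go(648.7,143.9,57)"
```

```text
yaw 164.7 shift [ 0.6 -0.8 19.6] turn [-0.0002 -0.0003  0.    ] t 11.77 tcp [649.5 144.6 243.6] F [-0.   0.1 -3.8] open 51.6
```

{"name": "apply_moves", "arguments": {
  "series": [
    [[0.4, -0.6, 4], [0, 0, 0]],
    [[0, 0, 4], [0, 0, 0]],
    [[0, 0, 4], [0, 0, 0]],
    [[0, 0, 3], [0, 0, 0]],
    [[0, 0, 2], [0, 0, 0]],
    [[0, 0, 1.5], [0, 0, 0]],
    [[0, 0, 0.7], [0, 0, 0]],
    [[0, 0, 0.5], [0, 0, 0]],
    [[0, 0, 0], [0, 0, 0]],
    [[0, 0, 0], [0, 0, 0]]
  ]
}}

```text
t: 12.6
tool_pos: [0.6487, 0.145, 0.224]
orientation: [0.418, 3.113, 0.0]
force: [-0.6, -0.4, -3.9]
opening: 0.0514
gripper_force: 35.0
```

{"name": "apply_moves", "arguments": {
  "series": [
    [[0, 0, 0.7], [0, 0, 0]],
    [[0, 0, 0.7], [0, 0, 0]],
    [[0, 0, 0.3], [0, 0, 0]],
    [[0, 0, 0], [0, 0, 0]]
  ]
}}

```text
t: 12.93
tool_pos: [0.6488, 0.145, 0.2238]
orientation: [0.418, 3.113, 0.0]
force: [-5.6, -1.1, 7.6]
opening: 0.0517
gripper_force: 35.0
```

{"name": "apply_moves", "arguments": {
  "series": [
    [[0, 0, 0], [0, 0, 0]],
    [[0, 0, 0], [0, 0, 0]],
    [[0, 0, 0], [0, 0, 0]],
    [[0, 0, 0], [0, 0, 0]],
    [[0, 0, -10], [0, 0, 0]],
    [[0, 0, -25], [0, 0, 0]],
    [[0, 0, -35], [0, 0, 0]],
    [[0, 0, -25], [0, 0, 0]],
    [[0, 0, -10], [0, 0, 0]],
    [[0, 0, 0], [0, 0, 0]]
  ],
  "claw": 0.75
}}

```text
t: 13.77
tool_pos: [0.6499, 0.1451, 0.332]
orientation: [0.417, 3.107, 0.003]
force: [0.1, 0.9, 0.2]
opening: 0.0697
gripper_force: 0.0
```

```bash
python3 -c "
from h import *
look((648.4,144),24,82,95)
look((648.4,144),34,68,77)
go(457,-14,125)"
```

```text
wrist 1055 circ [648.1 145.5  17.9] mean [646.2 146.1  87.4]
wrist 1605 circ [648.3 145.6  26.1] mean [645.2 146.3  74.7]
yaw 164.7 shift [ 142.8 -203.8   34.7] turn [-0. -0.  0.] t 13.87 tcp [648.5 144.9 326.7] F [ 0.4  0.5 -0.9] open 69.8
```

The riser is seated, with its shoulder at 74 mm. Next is the reducer.

{"name": "apply_moves", "arguments": {
  "series": [
    [[8, -11, 0], [0, 0, 0]],
    [[18, -26, 0], [0, 0, 0]],
    [[23, -33, 4], [0, 0, 0]],
    [[23, -33, 8], [0, 0, 0]],
    [[23, -33, 8], [0, 0, 0]],
    [[23, -33, 8], [0, 0, 0]],
    [[16, -23, 5], [0, 0, 0]],
    [[8.8, -11.8, 2], [0, 0, 0]],
    [[0, 0, 0], [0, 0, 0]],
    [[0, 0, 0], [0, 0, 0]]
  ]
}}

```text
t: 14.7
tool_pos: [0.4563, -0.0142, 0.2904]
orientation: [-0.42, -3.111, -0.0]
force: [0.7, -0.1, 0.1]
opening: 0.07
gripper_force: 0.0
```

```bash
python3 -c "
from h import *
look((457,-14),20,49,62)
look((457,-14),24,40,46)
go(457,-14,23)"
```

```text
wrist 641 circ [457.1 -13.5  12.4] mean [455.6 -13.1  53.9]
wrist 1391 circ [456.9 -13.5  21.9] mean [454.6 -12.6  42.8]
yaw 164.7 shift [  0.4  -0.6 101.6] turn [ 0.0002 -0.0007 -0.    ] t 14.8 tcp [457.6 -13.6 291.6] F [0.2 0.3 0.3] open 69.6
```

{"name": "apply_moves", "arguments": {
  "series": [
    [[0.5, -0.1, 10], [0, 0, 0]],
    [[0, 0, 20], [0, 0, 0]],
    [[0, 0, 24], [0, 0, 0]],
    [[0, 0, 22], [0, 0, 0]],
    [[0, 0, 14], [0, 0, 0]],
    [[0, 0, 8], [0, 0, 0]],
    [[0, 0, 3], [0, 0, 0]],
    [[0, 0, 0], [0, 0, 0]],
    [[0, 0, 0], [0, 0, 0]]
  ]
}}

```text
t: 15.55
tool_pos: [0.4573, -0.0138, 0.1917]
orientation: [0.417, 3.113, -0.0]
force: [-0.1, 0.5, 0.4]
opening: 0.0699
gripper_force: 0.0
```

{"name": "apply_moves", "arguments": {
  "series": [
    [[0, 0, 0], [0, 0, 0]],
    [[0, 0, 0], [0, 0, 0]],
    [[0, 0, 0], [0, 0, 0]],
    [[0, 0, 0], [0, 0, 0]],
    [[0, 0, 0], [0, 0, 0]],
    [[0, 0, 0], [0, 0, 0]]
  ],
  "claw": 0.4
}}

```text
t: 16.05
tool_pos: [0.4571, -0.014, 0.1919]
orientation: [0.418, 3.112, 0.0]
force: [-1.8, 1.0, 6.1]
opening: 0.0513
gripper_force: 35.0
```

```bash
python3 -c "
from h import *
go(648.2,145.5,145)"
```

```text
yaw 164.7 shift [-142.4  204.3 -119.8] turn [0.0002 0.0014 0.    ] t 16.05 tcp [457.1 -14.  191.9] F [-1.8  1.   6.1] open 51.3
```

{"name": "apply_moves", "arguments": {
  "series": [
    [[0, 0, -6], [0, 0, 0]],
    [[0, 0, -20], [0, 0, 0]],
    [[-4, 6, -30], [0, 0, 0]],
    [[-10, 14, -32], [0, 0, 0]],
    [[-16, 23, -24], [0, 0, 0]],
    [[-22, 31, -8], [0, 0, 0]],
    [[-23, 33, 0], [0, 0, 0]],
    [[-23, 33, 0], [0, 0, 0]],
    [[-20, 29, 0], [0, 0, 0]],
    [[-14, 20, 0], [0, 0, 0]],
    [[-8, 12, 0], [0, 0, 0]],
    [[-2.4, 3.3, 0], [0, 0, 0]]
  ]
}}

```text
t: 17.05
tool_pos: [0.6486, 0.1473, 0.31]
orientation: [-0.415, -3.113, 0.0]
force: [0.1, -0.3, -3.0]
opening: 0.0515
gripper_force: 35.0
```

{"name": "apply_moves", "arguments": {
  "series": [
    [[0, 0, 0], [0, 0, 0]],
    [[0, 0, 0], [0, 0, 0]],
    [[0, 0, 0], [0, 0, 0]]
  ]
}}

```text
t: 17.3
tool_pos: [0.6472, 0.1447, 0.3108]
orientation: [-0.419, -3.112, 0.001]
force: [-0.4, -0.7, -2.7]
opening: 0.0512
gripper_force: 35.0
```

```bash
python3 -c "
from h import *
go(648.2,145.5,99)
look((648.4,145),24,82,95,'scene',save='s3.png')
"
```

```text
yaw 164.7 shift [-0.9  1.  44.8] turn [-0.0007 -0.0011  0.    ] t 17.3 tcp [647.2 144.7 310.8] F [-0.4 -0.7 -2.7] open 51.2
```

Lowering to just above the spigot, then seating it (expected at TCP z≈266).

{"name": "apply_moves", "arguments": {
  "series": [
    [[-0.7, 0.9, 6], [0, 0, 0]],
    [[0, 0, 10], [0, 0, 0]],
    [[0, 0, 7], [0, 0, 0]],
    [[0, 0, 3], [0, 0, 0]],
    [[0, 0, 0], [0, 0, 0]],
    [[0, 0, 0], [0, 0, 0]]
  ]
}}

```text
t: 17.85
tool_pos: [0.6485, 0.1461, 0.2844]
orientation: [-0.418, -3.112, 0.001]
force: [0.4, -0.2, -3.6]
opening: 0.0513
gripper_force: 35.0
```

```bash
python3 -c "
from h import *
go(648.2,145.5,99)
"
```

```text
yaw 164.7 shift [ 0.1 -0.7 18.4] turn [-0.0005 -0.0012  0.    ] t 17.85 tcp [648.5 146.1 284.4] F [ 0.4 -0.2 -3.6] open 51.3
```

View pics/s3.png

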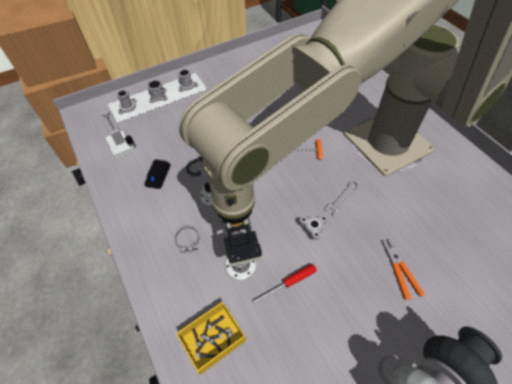

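The scene view shows the gripper over the wide outlet at (240,262), with everything else undisturbed.

{"name": "apply_moves", "arguments": {
  "series": [
    [[0, -0.5, 4], [0, 0, 0]],
    [[0, 0, 4], [0, 0, 0]],
    [[0, 0, 4], [0, 0, 0]],
    [[0, 0, 3], [0, 0, 0]],
    [[0, 0, 1.5], [0, 0, 0]],
    [[0, 0, 1], [0, 0, 0]],
    [[0, 0, 0.7], [0, 0, 0]],
    [[0, 0, 0.4], [0, 0, 0]],
    [[0, 0, 0], [0, 0, 0]],
    [[0, 0, 0], [0, 0, 0]]
  ]
}}

```text
t: 18.68
tool_pos: [0.6487, 0.1458, 0.2667]
orientation: [0.418, 3.113, 0.0]
force: [0.1, 0.5, -2.5]
opening: 0.0513
gripper_force: 35.0
```

{"name": "apply_moves", "arguments": {
  "series": [
    [[0, 0, 0.7], [0, 0, 0]],
    [[0, 0, 0.7], [0, 0, 0]],
    [[0, 0, 0.4], [0, 0, 0]],
    [[0, 0, 0], [0, 0, 0]]
  ]
}}

```text
t: 19.02
tool_pos: [0.6489, 0.1458, 0.266]
orientation: [0.418, 3.113, 0.0]
force: [-3.4, -1.0, 5.5]
opening: 0.0514
gripper_force: 35.0
```

{"name": "apply_moves", "arguments": {
  "series": [
    [[0, 0, 0], [0, 0, 0]],
    [[0, 0, 0], [0, 0, 0]],
    [[0, 0, 0], [0, 0, 0]],
    [[0, 0, 0], [0, 0, 0]],
    [[0, 0, -10], [0, 0, 0]],
    [[0, 0, -25], [0, 0, 0]],
    [[0, 0, -35], [0, 0, 0]],
    [[0, 0, -15], [0, 0, 0]],
    [[0, 0, -5], [0, 0, 0]],
    [[0, 0, 0], [0, 0, 0]],
    [[0, 0, 0], [0, 0, 0]]
  ],
  "claw": 0.75
}}

```text
t: 19.93
tool_pos: [0.6484, 0.1457, 0.3539]
orientation: [-0.418, -3.113, 0.0]
force: [-0.3, 0.5, -0.7]
opening: 0.0696
gripper_force: 0.0
```

```bash
python3 -c "
from h import *
look((648.4,145),20,123,140)
look((648.4,145),24,113,119)
go(412,-178,110)"
```

```text
wrist 710 circ [648.8 146.3  12.7] mean [647.  146.6 127.9]
wrist 1612 circ [648.4 146.1  22.3] mean [645.8 147.  116.5]
yaw 164.7 shift [ 142.1 -374.3   76.3] turn [-0.0014 -0.0032  0.    ] t 20.03 tcp [648.1 145.7 352.3] F [-0.4  0.2  0.6] open 69.5
```

{"name": "apply_moves", "arguments": {
  "series": [
    [[7, -18, 0], [0, 0, 0]],
    [[14, -36, 0], [0, 0, 0]],
    [[14, -38, 4], [0, 0, 0]],
    [[14, -38, 8], [0, 0, 0]],
    [[14, -38, 10], [0, 0, 0]],
    [[14, -38, 12], [0, 0, 0]],
    [[14, -38, 12], [0, 0, 0]],
    [[14, -38, 12], [0, 0, 0]],
    [[14, -38, 10], [0, 0, 0]],
    [[14, -34, 5], [0, 0, 0]],
    [[9, -20, 2], [0, 0, 0]],
    [[0, 0, 0], [0, 0, 0]]
  ]
}}

```text
t: 21.03
tool_pos: [0.411, -0.1782, 0.2777]
orientation: [-0.423, -3.108, -0.001]
force: [0.2, -0.5, -0.0]
opening: 0.0698
gripper_force: 0.0
```

{"name": "apply_moves", "arguments": {
  "series": [
    [[0, 0, 0], [0, 0, -0.112]],
    [[0, 0, 0], [0, 0, -0.112]],
    [[0, 0, 0], [0, 0, -0.112]],
    [[0, 0, 0], [0, 0, -0.112]],
    [[0, 0, 0], [0, 0, -0.112]],
    [[0, 0, 0], [0, 0, -0.112]],
    [[0, 0, 0], [0, 0, 0]],
    [[0, 0, 0], [0, 0, 0]],
    [[0, 0, 0], [0, 0, 0]]
  ]
}}

```text
t: 21.78
tool_pos: [0.4141, -0.1757, 0.2797]
orientation: [0.627, -3.078, -0.001]
force: [0.8, -0.1, 0.4]
opening: 0.0695
gripper_force: 0.0
```

```bash
python3 -c "
from h import *
q=look((412,-178),46,32,50,save='w4.png')
print(cv2.minAreaRect((q[:,:2]*1000).astype(np.float32)))
go(412,-178,34,203.3);print(robot.read_state()['q'])"
```

```text
wrist 5451 circ [ 412.5 -177.4   40. ] mean [ 410.8 -178.5   41.3]
((412.5723876953125, -177.64462280273438), (80.07064819335938, 45.98476028442383), 23.035030364990234)
yaw -156.9 shift [ 2.7 -1.2 78.8] turn [ 0.0007 -0.0004 -0.0043] t 21.83 tcp [ 414.1 -175.9  279.8] F [-0.3 -0.6 -0.3] open 69.8
[-5.15680862e-01 -1.87397234e-01  2.03317484e+00  7.97030695e-05
  1.29659624e+00 -2.48885398e+00]
```

View pics/w4.png

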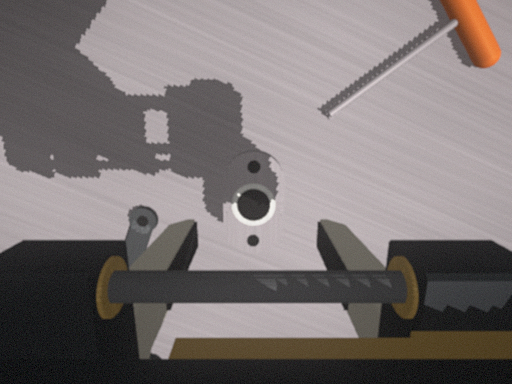

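The flange sits at (254,203), aligned with the fingers, and the finger paths look clear of the wrench end at (143,222).

{"name": "apply_moves", "arguments": {
  "series": [
    [[2.1, -1.0, 8], [0, 0, 0]],
    [[0, 0, 18], [0, 0, 0]],
    [[0, 0, 22], [0, 0, 0]],
    [[0, 0, 17], [0, 0, 0]],
    [[0, 0, 9], [0, 0, 0]],
    [[0, 0, 4], [0, 0, 0]],
    [[0, 0, 0.5], [0, 0, 0]],
    [[0, 0, 0], [0, 0, 0]],
    [[0, 0, 0], [0, 0, 0]]
  ]
}}

```text
t: 22.58
tool_pos: [0.4131, -0.1782, 0.2028]
orientation: [-0.631, 3.076, -0.002]
force: [-0.1, 0.4, 1.1]
opening: 0.0696
gripper_force: 0.0
```

{"name": "apply_moves", "arguments": {
  "series": [
    [[0, 0, 0], [0, 0, 0]],
    [[0, 0, 0], [0, 0, 0]],
    [[0, 0, 0], [0, 0, 0]],
    [[0, 0, 0], [0, 0, 0]],
    [[0, 0, 0], [0, 0, 0]],
    [[0, 0, 0], [0, 0, 0]]
  ],
  "claw": 0.35
}}

```text
t: 23.08
tool_pos: [0.4128, -0.1781, 0.2022]
orientation: [-0.632, 3.077, -0.001]
force: [0.4, -1.2, 2.1]
opening: 0.0456
gripper_force: 35.0
```

```bash
python3 -c "
from h import *
go(648.5,146,185)"
```

```text
yaw -156.8 shift [-344.5  204.8 -149.8] turn [-0.0008  0.0005 -0.    ] t 23.08 tcp [ 412.8 -178.1  202.2] F [ 0.4 -1.2  2.1] open 45.6
```

{"name": "apply_moves", "arguments": {
  "series": [
    [[0, 0, -6], [0, 0, 0]],
    [[0, 0, -20], [0, 0, 0]],
    [[0, 0, -34], [0, 0, 0]],
    [[-8, 4, -34], [0, 0, 0]],
    [[-18, 9, -30], [0, 0, 0]],
    [[-28, 14, -20], [0, 0, 0]],
    [[-34, 17, -7], [0, 0, 0]],
    [[-34, 17, 0], [0, 0, 0]],
    [[-34, 17, 0], [0, 0, 0]],
    [[-34, 17, 0], [0, 0, 0]],
    [[-34, 17, 0], [0, 0, 0]],
    [[-34, 17, 0], [0, 0, 0]]
  ]
}}

```text
t: 24.08
tool_pos: [0.5993, 0.0442, 0.352]
orientation: [0.632, -3.075, -0.001]
force: [0.6, -1.2, -3.2]
opening: 0.046
gripper_force: 35.0
```

{"name": "apply_moves", "arguments": {
  "series": [
    [[-34, 17, 0], [0, 0, 0]],
    [[-34, 17, 0], [0, 0, 0]],
    [[-34, 17, 0], [0, 0, 0]],
    [[-28, 13, 0], [0, 0, 0]],
    [[-18, 8, 0], [0, 0, 0]],
    [[-8, 3, 0], [0, 0, 0]],
    [[0, 0, 0], [0, 0, 0]],
    [[0, 0, 0], [0, 0, 0]],
    [[0, 0, 0], [0, 0, 0]]
  ]
}}

```text
t: 24.83
tool_pos: [0.7121, 0.1722, 0.352]
orientation: [0.631, -3.076, 0.0]
force: [-0.4, 0.6, -3.5]
opening: 0.0457
gripper_force: 35.0
```

```bash
python3 -c "
from h import *
look((648.4,146),20,123,140,save='w5.png')
look((648.4,146),26,112,119)
go(648.4,146,170,203.2)"
```

```text
wrist 845 circ [648.9 146.4  12.5] mean [648.8 146.3 128.1]
wrist 2181 circ [648.7 146.4  23. ] mean [648.4 146.1 116.4]
yaw -156.8 shift [68.8  1.3 15.7] turn [ 0.0001 -0.0008 -0.0006] t 24.93 tcp [712.2 171.9 352.6] F [-0.3  0.  -3.1] open 45.7
```

View pics/w5.png

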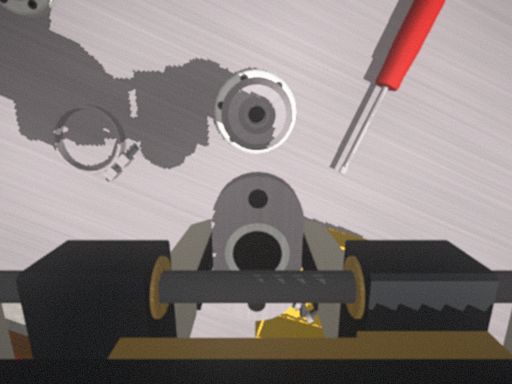

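The column's spigot appears at (257,113), which is (648.8,146.4), and the flange is held straight.

{"name": "apply_moves", "arguments": {
  "series": [
    [[10, 0.2, 0], [0, 0, 0]],
    [[20, 0.5, 0], [0, 0, 0]],
    [[20, 0.5, 0], [0, 0, 0]],
    [[13, 0.3, 2], [0, 0, 0]],
    [[5.3, 0, 5], [0, 0, 0]],
    [[0, 0, 6], [0, 0, 0]],
    [[0, 0, 2], [0, 0, 0]],
    [[0, 0, 0], [0, 0, 0]],
    [[0, 0, 0], [0, 0, 0]],
    [[0, 0, 0], [0, 0, 0]]
  ]
}}

```text
t: 25.77
tool_pos: [0.6497, 0.1474, 0.3377]
orientation: [-0.632, 3.077, 0.0]
force: [0.4, -0.6, -3.1]
opening: 0.0456
gripper_force: 35.0
```

```bash
python3 -c "
from h import *
go(648.8,146.4,151.2)
"
```

```text
yaw -156.8 shift [ 1.2 -0.6 19.5] turn [0.     0.0002 0.    ] t 25.77 tcp [649.7 147.4 337.7] F [ 0.4 -0.6 -3.1] open 45.6
```

{"name": "apply_moves", "arguments": {
  "series": [
    [[1.0, -0.5, 3], [0, 0, 0]],
    [[0, 0, 4], [0, 0, 0]],
    [[0, 0, 4], [0, 0, 0]],
    [[0, 0, 3], [0, 0, 0]],
    [[0, 0, 2], [0, 0, 0]],
    [[0, 0, 1.5], [0, 0, 0]],
    [[0, 0, 0.8], [0, 0, 0]],
    [[0, 0, 0.5], [0, 0, 0]],
    [[0, 0, 0], [0, 0, 0]],
    [[0, 0, 0], [0, 0, 0]]
  ]
}}

```text
t: 26.6
tool_pos: [0.6485, 0.1463, 0.319]
orientation: [-0.632, 3.077, -0.0]
force: [0.6, -0.1, -4.2]
opening: 0.0452
gripper_force: 35.0
```

{"name": "apply_moves", "arguments": {
  "series": [
    [[0, 0, 0.7], [0, 0, 0]],
    [[0, 0, 0.7], [0, 0, 0]],
    [[0, 0, 0.4], [0, 0, 0]],
    [[0, 0, 0], [0, 0, 0]]
  ]
}}

```text
t: 26.93
tool_pos: [0.6487, 0.1465, 0.3182]
orientation: [-0.632, 3.076, 0.0]
force: [-2.4, -0.1, 4.4]
opening: 0.0454
gripper_force: 35.0
```

It seated at 318.2 with contact force. Releasing, then backing up and away.

{"name": "apply_moves", "arguments": {
  "series": [
    [[0, 0, 0], [0, 0, 0]],
    [[0, 0, 0], [0, 0, 0]],
    [[0, 0, 0], [0, 0, 0]],
    [[0, 0, 0], [0, 0, 0]],
    [[0, 0, -8], [0, 0, 0]],
    [[0, 0, -20], [0, 0, 0]],
    [[0, 0, -30], [0, 0, 0]],
    [[0, 0, -25], [0, 0, 0]],
    [[0, 0, -10], [0, 0, 0]],
    [[0, 0, 0], [0, 0, 0]],
    [[0, 0, 0], [0, 0, 0]]
  ],
  "claw": 0.75
}}

```text
t: 27.85
tool_pos: [0.6486, 0.1464, 0.4102]
orientation: [-0.632, 3.076, -0.0]
force: [-1.0, -0.8, -0.7]
opening: 0.0699
gripper_force: 0.0
```

```bash
python3 -c "
from h import *
q=look((648.7,146.4),46,148,170,save='w6.png')
print(cv2.minAreaRect((q[:,:2]*1000).astype(np.float32)))
A=np.c_[q[:,:2],np.ones(len(q))];print('tilt',np.linalg.lstsq(A,q[:,2],rcond=None)[0])
look((622,-106),20,45,65,'top',save='t6.png');look((417,154),50,34,50,'top')
go(650,146,151)"
```

```text
wrist 4842 circ [648.1 147.5  40.1] mean [646.3 146.8 157.3]
((648.038818359375, 147.61129760742188), (80.14541625976562, 45.95142364501953), 22.16439437866211)
tilt [0.00399528 0.00315712 0.15420675]
top 66 circ [ 623.3 -107.3   13. ] mean [ 621.9 -106.5   54.7]
yaw -156.8 shift [-2.  -1.1 89.4] turn [ 0.001  -0.0038 -0.    ] t 28.0 tcp [648.1 146.3 407.4] F [-0.5 -0.1  0. ] open 69.8
```

View pics/w6.png

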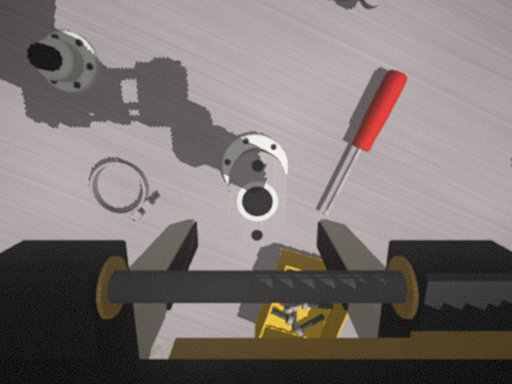

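View pics/t6.png

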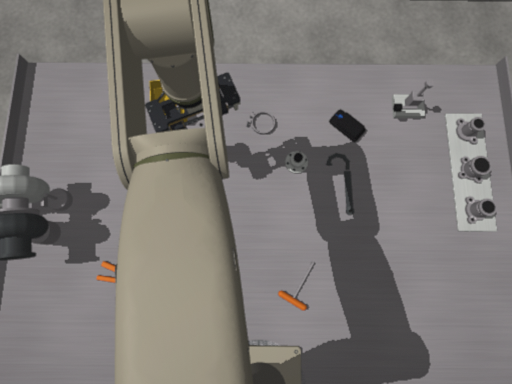

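The flange at (257,200) is level on the column, with its top at about 156 mm. The cap is seated on the narrow outlet, at (297,160) in the top view. The gripper is clear, so I'm handing in.

```bash
python3 -c "
from plant import robot
print(robot.close_job())"
```

```text
the job is handed in; nothing more can be done
None
```

The job is handed in at about 28 s: the riser, reducer and two-bolt flange adapter were built up in that order on the wide outlet, and the cap closes the narrow one, with heights and contact force indicating all four are fully home; I never moved the three-bolt adapter, though the arm hid it from the final picture.

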